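# Drift pin held through two hinge eyes on the welding bench

## Task

Lift the spool of wire straight up off the drift pin it is parked on and stand it upright in the steel tray. Then draw the pin out of its stand and thread it, point down, from above through the upper hinge eye of the gate post and on through the lower one, to keep the eyes in line for tacking. Finish still gripping the pin, upright and still, with its point showing below the lower eye and its shoulder held about a centimetre clear above the upper eye, so that only the gripper carries it; leave the brick, hammer and can alone.

Things in the scene. Friction and masses are not known exactly. Their poses are not given: they have to be found in the camera images.
- pin: Loose dark steel drift pin, 150 mm long, 0.23 kg, upright in the stand, point down (bore 1 mm slack all round: may lean 0.03 rad once touched). Shank 14 mm diameter up to 112 mm from the point, its lowest 12 mm tapering to an 8 mm flat; then a round head to grip, 20 mm diameter, 38 mm long, the step under it being the shoulder. Origin: centre of the point's flat; z up along the pin to the head.
- pin_shoulder (a point): On the pin's axis at the shoulder under its head, 112 mm above the point.
- spool: Loose spool of coppered wire, wound full between thin black flanges: a plain drum 60 mm outside diameter, 74 mm tall, 28 mm bore right through, about 0.4 kg. At the start it stands on the stand's top disc around the pin, whose head stands 7 mm out of its top. Origin: centre of its underside; z up its axis.
- stand: Fixed bright steel hub that holds the pin: foot disc 90 mm diameter, 6 mm thick; tube 28 mm outside diameter; top disc 60 mm diameter, its upper face 75 mm above the bench. An upright 16 mm bore runs down its middle to the foot disc (the pin's point stands 6 mm above the bench). Origin: centre of its underside, on the bench.
- tray_in (a point): Centre of the inner floor (4 mm above the bench) of the fixed square steel tray for the spool: 130 mm square outside, 122 mm inside, rim 22 mm above the bench.
- upper_eye (a point): Centre of the top face of the upper hinge eye, 125 mm above the bench. z up. Both eyes: fixed steel rings on one upright axis, 34 mm outside, 18 mm bore, 20 mm tall, with a free gap of 35 mm between them. They are welded to a grey square post stub (40 mm square, top 120 mm above the bench), its axis 40 mm from theirs towards this frame's -y, on a fixed foot plate 110 x 130 x 8 mm.
- lower_eye (a point): Centre of the underside of the lower hinge eye, 50 mm above the bench, straight below upper_eye; the lower eye runs from 50 to 70 mm above the bench. Same axes as upper_eye.
- brick: Bystander: loose pale fire brick, 114 x 230 x 64 mm, lying beyond the work. Origin: centre of its underside.
- hammer: Bystander: loose hammer lying to the robot's right; its origin is at the middle of its underside.
- can: Bystander: loose closed grey can, 66 mm diameter, 110 mm tall, to the robot's left. Origin: centre of its underside.
Not all that is in view belongs to the job. What is shaped like the spool but pink, turquoise or yellow is not meant.

How it is judged:
By the outcome, as a careful person would: the job done as asked, in the order asked, and still so for the second after the job is handed in, while the arm keeps its last pose, push and grip.
It also fails if it takes over 64 s, if anything falls off the work surface, if the arm or the gripper's body presses on something with over 40 N, if the wrist force passes 120 N, or if a joint passes its speed limit or range.

## Robot

A 7-joint arm with a two-finger parallel gripper is mounted at the origin on the work surface. World frame = base frame: x ahead of the robot, y to its left, z up, the work surface at z = 0. Lengths are in m, angles in rad, forces in N, time in s.
With the tool pointing down it reaches from about 0.4 to 0.925 m from the base axis. Payload 5.6 kg.
Tool frame: the origin (TCP) lies between the finger pads; the fingertips stand 19 mm ahead of it and the grasp point (between the pads) is the TCP; z points along the fingers, y is the line along which they close (so a half turn about z gives the same grasp; the last joint's range is limited). The gripper opens to 85 mm and grips with 20 to 120 N. Pads are 22 mm wide; open, the fingers measure 114 mm over their backs; the gripper's body (76 mm by 85 mm) begins 54 mm behind the grasp point. The pads swing forward as they close: fully open they stand 13 mm farther back than shut.
Start: joints at [1.196, 0.468, -0.012, 1.603, 0.006, 1.071, -0.056], TCP at [0.212, -0.615, 0.25] pointing down, gripper open.
Joint ranges: [-2.53, 2.53], [-0.31, 2.02], [-1.57, 1.55], [0.28, 2.44], [-1.29, 4.43], [0.15, 1.84], [-2.92, 2.92]. Speed limits (rad/s): [2.57, 2.57, 3.14, 3.14, 3.14, 3.14, 3.14].

## Interface

Orientations are given as a unit quaternion [x, y, z, w].
In Python, from bench import ctrl gives the robot as it stands. The module is installed in compiled form; this text tells all that it offers.
- The arm moves only by the tool play_rows, never from a script. Its argument "deltas" is a list of rows, each a list of 7 numbers: the shift along the world's x, y, z in units of 0.12 m (1.0 is 0.12 m), then the turn, a rotation vector about the world's x, y, z in units of 2 rad (1.0 is 2 rad), then the finger opening in mm, from 0 to 85.4. A call has 1 to 8 rows; each row is the pose to reach, as a shift and turn from the pose commanded when the call began; what a row does not reach only later rows make up. A row lasts 1/12 s, in which the tool goes at most 41.7 mm and 7.16 degrees, less where a joint would pass 70% of its speed; a pose out of reach is approached as far as the arm can. A call with a number of a shift or a turn outside -1 to 1 is refused whole. A call with a gripper value outside its range is refused whole. The fingers move at their own pace and stop on an object; the grip force is fixed at half the most. Time passes only in rows, so rows that repeat a pose let the fingers close. It gives the time, the measured TCP pose, the force, the opening and the grip force at its end, in the units of the state.
- ctrl.get_obs(): the state, without advancing time (a new reading comes with each control period).
- ctrl.snapshot(name): name is "side" or "top" or "wrist"; returns the picture (480x640x3 uint8, red, green, blue); there is no depth.
- ctrl.get_calibration(name): a dict with "K" (3x3 intrinsics, pixels), "T" (4x4, takes a point from camera to world coordinates). Camera axes: x right, y up, looking along -z (the intrinsics and any distortion apply to the point x, -y, -z); pixel columns grow to the right and rows downward; lengths in m; the calibration is good to about 2 mm. The wrist camera is an equidistant fisheye: a pixel r from the principal point sees the ray r / f radians off the axis. A picture is of the moment at which its call begins: read the wrist's pose just before it. get_calibration takes no time and is no camera call; for the wrist camera it gives the pose at the moment of the call.
- ctrl.hand_in(): hands the job in; it is judged then, once.
The state is a dict: "clock": time; "joint_positions": joint angles; "qvel": joint speeds; "tau": joint torques, N m; "eef_pos": TCP position; "tool_rot": TCP orientation; "wrist_force": force on the tool from outside, world axes, zero at the start; "moment": the same for the moment, N m; "opening": opening from 0.0 (shut) to 1.0 (fully open); "grasp_force": force on a finger pad.
Only numpy, scipy, OpenCV 4.12 (cv2) and the standard library are available. Lean on these libraries where they do the work, as an engineer would, in place of code of your own. Each camera call takes 0.05 s, during which the arm holds its last target. There are 200 camera calls.

## Working session

There is one attempt and no reset: what is moved stays moved. The work goes in short steps, Python scripts to look and compute and a tool call to move; the robot and the scene stay as the last step left them, time stands still between calls to the robot, and variables do not carry over. Pictures are saved under pics/ and viewed, at most 10 in all, crops included, and the job is handed in when it is done.

Besides the shell and the picture viewer there is one more tool, called as a command line: name --pt "numbers of a row" for each row, then --argument value for the rest. play_rows: Moves the arm, as the interface text tells. Shifts and turns lie within -1 to 1; 1 stands for 0.12 m of shift or 2 rad of turn. Its arguments: {"type":"object","properties":{"deltas":{"type":"array","items":{"type":"array","items":{"type":"number"}}}},"required":["deltas"]}

```bash
mkdir -p pics
python3 - <<'E'
from bench import ctrl
import cv2,numpy as np
o=ctrl.get_obs();print({k:np.round(v,3) for k,v in o.items()})
for n in("side","top","wrist"):
    c=ctrl.get_calibration(n);print(n,np.round(c["K"],2).tolist(),np.round(c["T"],4).tolist(),[k for k in c])
    cv2.imwrite(f"pics/{n}0.png",cv2.cvtColor(ctrl.snapshot(n),cv2.COLOR_RGB2BGR))
E
```

```text
{'clock': np.float64(0.0), 'joint_positions': array([ 1.196,  0.468, -0.012,  1.604,  0.006,  1.071, -0.056]), 'qvel': array([-0.001, -0.002, -0.001,  0.001,  0.001, -0.001, -0.001]), 'tau': array([-0.0000e+00, -5.3239e+01,  2.1000e-02, -2.5131e+01,  1.1000e-02,
        8.0000e-03,  0.0000e+00]), 'eef_pos': array([ 0.212, -0.614,  0.249]), 'tool_rot': array([ 0.986,  0.165, -0.   , -0.001]), 'wrist_force': array([ 0.404,  0.458, -0.325]), 'moment': array([ 0.067, -0.021,  0.009]), 'grasp_force': np.float64(0.0), 'opening': np.float64(1.001)}
side [[562.04, 0.0, 321.83], [0.0, 562.04, 232.71], [0.0, 0.0, 1.0]] [[-0.9919, 0.1002, -0.0782, 0.4518], [-0.1269, -0.7525, 0.6462, 1.0484], [0.0059, 0.6509, 0.7591, 1.3272], [0.0, 0.0, 0.0, 1.0]] ['K', 'T']
top [[446.0, 0.0, 315.96], [0.0, 446.0, 239.46], [0.0, 0.0, 1.0]] [[0.0107, 0.9965, -0.0824, 0.5026], [-0.9998, 0.0091, -0.0197, 0.0015], [-0.0189, 0.0826, 0.9964, 1.1998], [0.0, 0.0, 0.0, 1.0]] ['K', 'T']
wrist [[371.65, 0.0, 322.86], [0.0, 371.65, 237.13], [0.0, 0.0, 1.0]] [[0.3246, 0.8996, 0.2921, 0.2862], [-0.9459, 0.3095, 0.0978, -0.5889], [-0.0024, -0.308, 0.9514, 0.3731], [0.0, 0.0, 0.0, 1.0]] ['K', 'T']
```

View pics/side0.png

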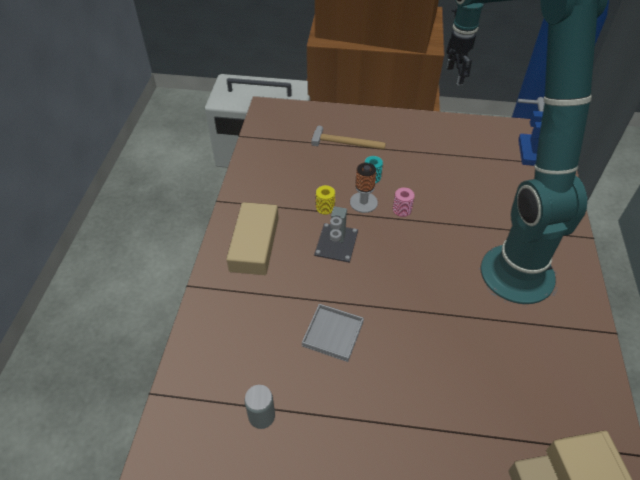

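View pics/top0.png

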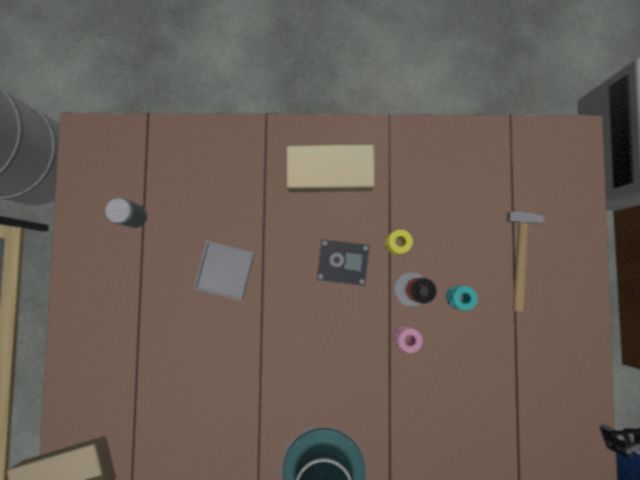

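```bash
cat > h.py <<'E'
import numpy as np,cv2
from bench import ctrl
def ray(c,px,fish=False):
    K,T=c["K"],c["T"];x,y=(px[0]-K[0,2])/K[0,0],(px[1]-K[1,2])/K[1,1]
    if fish:
        r=np.hypot(x,y);s=np.sin(r)/max(r,1e-9);d=np.array([x*s,-y*s,-np.cos(r)])
    else: d=np.array([x,-y,-1])
    d=T[:3,:3]@d;return T[:3,3],d/np.linalg.norm(d)
def plane(c,px,z,fish=False):
    o,d=ray(c,px,fish);return o+d*(z-o[2])/d[2]
def tri(rs):
    A=sum(np.eye(3)-np.outer(d,d) for o,d in rs);b=sum((np.eye(3)-np.outer(d,d))@o for o,d in rs)
    p=np.linalg.solve(A,b);return p,max(np.linalg.norm(np.cross(p-o,d)) for o,d in rs)
def proj(c,p,fish=False):
    K,T=c["K"],c["T"];q=T[:3,:3].T@(np.array(p)-T[:3,3]);q=np.array([q[0],-q[1],-q[2]])
    if fish:
        s=np.hypot(q[0],q[1]);a=np.arctan2(s,q[2]);u=q[:2]/s*a
    else: u=q[:2]/q[2]
    return K[0,0]*u+K[:2,2]
def snap(n,name):
    c=ctrl.get_calibration(n);im=cv2.cvtColor(ctrl.snapshot(n),cv2.COLOR_RGB2BGR);cv2.imwrite(f"pics/{name}.png",im);return c,im
E
python3 - <<'E'
from h import *
cs,ct=ctrl.get_calibration("side"),ctrl.get_calibration("top")
for n,a,b in(("spooltop",(366,171),(423,291)),("tray",(333,332),(224,270)),("eye",(336,222),(337,260)),("yellow",(325.5,193),(400,241)),("pink",(404,195),(410,340)),("turq",(374,162),(464,297))):
    print(n,tri([ray(cs,a),ray(ct,b)]))
for n,b in(("foot",(410,290)),):print(n,plane(ct,b,.006),plane(cs,(364,202),.006))
s=cv2.imread("pics/side0.png")[130:260,290:430];t=cv2.imread("pics/top0.png")[220:360,310:485]
s=cv2.resize(s,(400*140//130,400),interpolation=2);t=cv2.resize(t,(360,288),interpolation=2)
o=np.zeros((400,800,3),np.uint8);o[:,:430]=s;o[:288,435:795]=t;cv2.imwrite("pics/c1.png",o)
E
```

```text
spooltop (array([ 0.47105437, -0.23120924,  0.13690343]), np.float64(0.00015667084213811993))
tray (array([0.5151009 , 0.27026895, 0.00846503]), np.float64(0.0018092959481566878))
eye (array([ 0.54194322, -0.02867427,  0.11561696]), np.float64(0.0007867477906806515))
yellow (array([ 0.59274154, -0.18967406,  0.06629527]), np.float64(0.0016741295206467181))
pink (array([ 0.34632889, -0.21334656,  0.06639463]), np.float64(0.0006215342241964768))
turq (array([ 0.45229929, -0.34738745,  0.07191203]), np.float64(0.002933926455300066))
foot [ 0.46923906 -0.22559999  0.006     ] [ 0.46863019 -0.22470938  0.006     ]
```

View pics/c1.png

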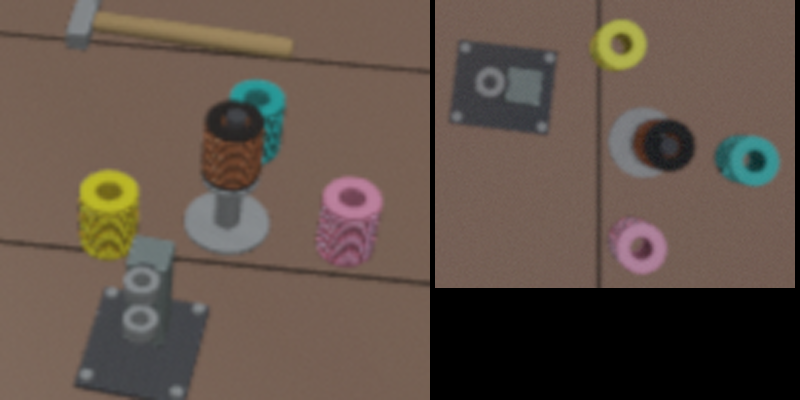

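play_rows --pt "0.16 0.25 0 0 0 0 85" --pt "0.35 0.5 0 0 0 0 85" --pt "0.5 0.75 0 0 0 0 85" --pt "0.65 1 0 0 0 0 85"

```text
clock: 0.48
eef_pos: [0.2904, -0.4929, 0.2499]
tool_rot: [0.986, 0.165, -0.0, -0.0]
wrist_force: [0.6, -0.6, -0.1]
opening: 0.994
grasp_force: 0.0
```

play_rows --pt "0.16 0.25 0 0 0 0 85" --pt "0.35 0.5 0 0 0 0 85" --pt "0.5 0.75 0 0 0 0 85" --pt "0.65 1 0 0 0 0 85" --pt "0.65 1 0 0 0 0 85"

```text
clock: 0.9
eef_pos: [0.3721, -0.3676, 0.2503]
tool_rot: [0.985, 0.17, 0.001, -0.001]
wrist_force: [0.9, -0.8, -0.3]
opening: 0.995
grasp_force: 0.0
```

Run:
```python
from h import *
import pickle
c,im=snap("wrist","w1");pickle.dump(c,open("w1.pkl","wb"))
print(ctrl.get_obs()["eef_pos"]);print(proj(c,[.47,-.227,.149],True),proj(c,[.47,-.227,.075],True),proj(c,[.542,-.029,.125],True))
```

```text
[ 0.37006044 -0.37096172  0.25034992]
[165.08074064  35.99472156] [201.0974928   53.79038107] [ 28.14149691 -57.66153696]
```

play_rows --pt "0.2 0.3 0 0 0 0 85" --pt "0.4 0.6 0 0 0 0 85" --pt "0.6 0.9 0 0 0 0 85" --pt "0.85 1 0 0 0 0 85" --pt "0.85 1 0 0 0 0 85" --pt "0.85 1 0 0 0 0 85"

```text
clock: 1.45
eef_pos: [0.4707, -0.2542, 0.25]
tool_rot: [0.986, 0.166, -0.0, -0.0]
wrist_force: [-1.2, 0.0, 0.5]
opening: 0.996
grasp_force: 0.0
```

Run:
```python
from h import *
import pickle
c,im=snap("wrist","w2");pickle.dump(c,open("w2.pkl","wb"))
print(ctrl.get_obs()["eef_pos"]);print(proj(c,[.47,-.227,.149],True),proj(c,[.47,-.227,.075],True),proj(c,[.542,-.029,.125],True))
a=cv2.imread("pics/w1.png");o=np.vstack([a,im]);cv2.imwrite("pics/w12.png",cv2.resize(o,(400,600)))
```

```text
[ 0.46930687 -0.25550299  0.24983419]
[282.26824839 233.94172937] [291.70568018 207.12166986] [75.33647847 59.59396663]
```

View pics/w2.png

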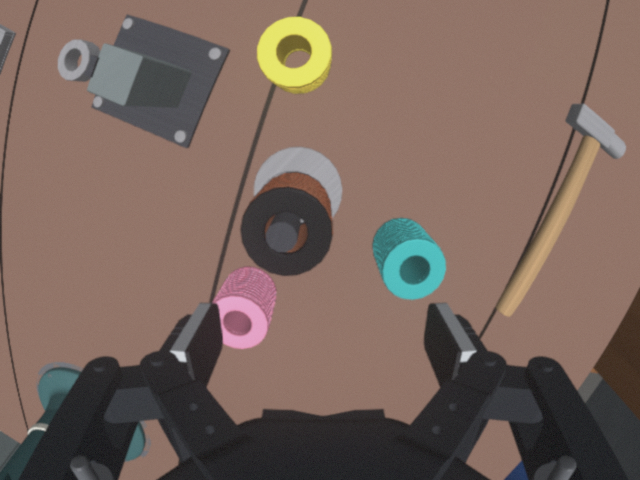

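The wrist view shows the spool's black top flange at about (287,230), with the pin head at (282,235). The upper eye is at (77,60), and the yellow, pink and turquoise spools are clear of the grasp. I'll refine these with ellipse fits.

```bash
cat >> h.py <<'E'
def blobs(m,near,rad,amin=60):
    out=[]
    for k in cv2.findContours(m.astype(np.uint8),cv2.RETR_LIST,cv2.CHAIN_APPROX_NONE)[0]:
        if cv2.contourArea(k)<amin or len(k)<6: continue
        e=cv2.fitEllipse(k)
        if np.hypot(e[0][0]-near[0],e[0][1]-near[1])<rad: out.append((np.round(e[0],1),np.round(e[1],1),round(e[2])))
    return out
E
python3 - <<'E'
from h import *
import pickle
c1,c2=[pickle.load(open(f"w{i}.pkl","rb")) for i in(1,2)]
for n,p in(("w1",(168,38)),("w2",(287,231))):
    g=cv2.imread(f"pics/{n}.png");v=g.max(2)
    for t in (40,50): print(n,t,blobs(v<t,p,25))
    u,w=int(p[0]),int(p[1]);print(v[w,max(u-50,0):u+55:5])
g=cv2.imread("pics/w2.png");h=cv2.cvtColor(g,cv2.COLOR_BGR2HSV)
print(h[60,55:105:3].tolist())
for t in(95,115): print("eye",blobs((h[...,2]>t)&(h[...,1]<60),(77,60),30))
print("foot",blobs((h[...,2]>100)&(h[...,1]<60),(300,190),30))
E
```

```text
w1 40 []
w1 50 [(array([166.1,  35.3]), array([38.6, 46. ]), 48), (array([169.4,  37.7]), array([75.3, 82.1]), 36)]
[135 135 125  43  47  44  80  82  79  82  81  69  46  45  44  48  47  51
  50  83 101]
w2 40 []
w2 50 []
[146  62  60  55  59  49  87  87  90  85  87  87  59 100  66  54  53  51
  56 112 145]
[[8, 71, 144], [165, 10, 161], [125, 9, 171], [140, 6, 130], [130, 8, 93], [140, 8, 91], [150, 6, 89], [170, 9, 87], [8, 70, 142], [158, 6, 161], [120, 6, 167], [120, 7, 143], [120, 12, 85], [120, 12, 85], [113, 15, 69], [98, 21, 144], [93, 19, 144]]
eye [(array([88.8, 68.5]), array([12.5, 34.7]), 30), (array([73.2, 56.5]), array([15.1, 16.4]), 177)]
eye [(array([72.5, 58.7]), array([16.3, 22.4]), 18), (array([102.2,  70.6]), array([56.5, 86.5]), 109)]
foot [(array([298.2, 187.9]), array([81.8, 83.9]), 101)]
```

Run:
```python
from h import *
import pickle
c1,c2=[pickle.load(open(f"w{i}.pkl","rb")) for i in(1,2)]
g=cv2.imread("pics/w2.png")
for t in (66,72,78): print(t,blobs(g.max(2)<t,(287,231),25,300))
r1=ray(c1,(169.4,37.7),True)
for p in((287,230.5),(287,231.5)):
    r2=ray(c2,p,True);print(tri([r1,r2]),plane(c2,p,.149,True),plane(c1,(169.4,37.7),.149,True))
print("foot",plane(c2,(298.2,187.9),.006,True))
h=cv2.cvtColor(g,cv2.COLOR_BGR2HSV);print("eyepts",plane(c2,(77,60),.125,True))
s=cv2.imread("pics/side0.png");cs=ctrl.get_calibration("side");ct=ctrl.get_calibration("top");t=cv2.imread("pics/top0.png")
for th in(42,50,58):print("s",blobs(s.max(2)<th,(366,171),12,30),"t",blobs(t.max(2)<th,(423,291),12,30))
cv2.imwrite("pics/c2.png",cv2.resize(g[20:110,40:160],(720,540),interpolation=2))
```

```text
66 [(array([284.9, 234.5]), array([37.2, 45.2]), 96), (array([286.2, 230.8]), array([85.3, 89. ]), 113)]
72 [(array([284.8, 234.6]), array([36.7, 44. ]), 95), (array([286.1, 230.8]), array([86. , 89.6]), 111)]
78 [(array([284.3, 235.6]), array([33.6, 44.3]), 103), (array([286.1, 230.8]), array([86.4, 90.1]), 110)]
(array([ 0.47072774, -0.22859263,  0.14380309]), np.float64(0.0009558526238577143)) [ 0.47317325 -0.22917912  0.149     ] [ 0.46950554 -0.23044901  0.149     ]
(array([ 0.47050961, -0.22890163,  0.14468845]), np.float64(0.0007811123610089609)) [ 0.47254039 -0.229378    0.149     ] [ 0.46950554 -0.23044901  0.149     ]
foot [ 0.47366149 -0.22672311  0.006     ]
eyepts [ 0.54193317 -0.03084676  0.125     ]
s [] t [(array([423.8, 290.2]), array([11.8, 14.6]), 169), (array([423.3, 290.4]), array([21.4, 22.2]), 117)]
s [(array([366.5, 168. ]), array([ 7.6, 11.4]), 94), (array([366.2, 169.2]), array([11.3, 16.9]), 95)] t [(array([423.8, 290.2]), array([10.1, 13.7]), 171), (array([423.1, 290.3]), array([22.3, 23.1]), 143)]
s [(array([366.3, 167.8]), array([ 6.8, 10.7]), 85), (array([366.2, 169.2]), array([12. , 17.4]), 93)] t [(array([423.8, 290.7]), array([ 8. , 11.1]), 4), (array([423. , 290.4]), array([23.2, 23.7]), 113)]
```

play_rows --pt "0.01 0.22 0 0 0 0 85" --pt "0.01 0.22 -0.2 0 0 0 85" --pt "0.01 0.22 -0.4 0 0 0 85" --pt "0.01 0.22 -0.4 0 0 0 85" --pt "0.01 0.22 -0.4 0 0 0 85"

```text
clock: 1.92
eef_pos: [0.4691, -0.2297, 0.2015]
tool_rot: [0.987, 0.164, -0.001, -0.001]
wrist_force: [-0.4, 0.3, -0.1]
opening: 0.995
grasp_force: 0.0
```

Run:
```python
from h import *
import pickle
c,g=snap("wrist","w3");pickle.dump(c,open("w3.pkl","wb"));o=ctrl.get_obs()
print(o["eef_pos"],proj(c,[.4715,-.229,.149],True),proj(c,o["eef_pos"],True))
for t in (72,80): print(t,blobs(g.max(2)<t,proj(c,[.4715,-.229,.149],True),40,300))
```

```text
[ 0.47017083 -0.22983942  0.2026696 ] [323.17775339 272.3557772 ] [323.90708613 331.03767896]
72 [(array([321.4, 275. ]), array([42.3, 54.6]), 78), (array([322.3, 268.4]), array([103. , 110.5]), 92)]
80 [(array([321.3, 274.9]), array([41.7, 52.9]), 78), (array([322.4, 268.3]), array([103.5, 111.2]), 92)]
```

View pics/w3.png

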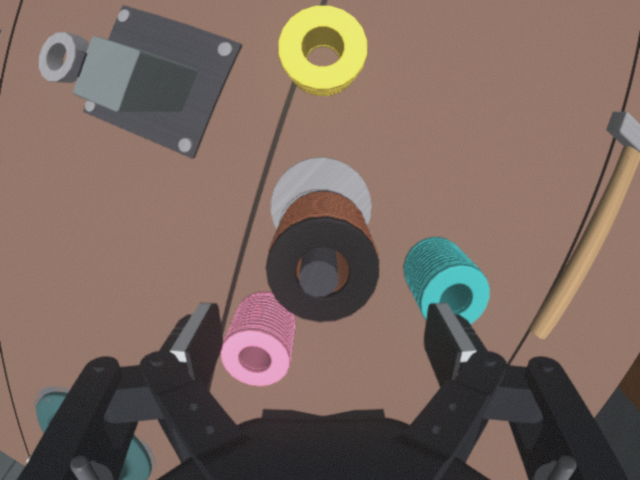

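The flange is centred between the fingers at (322,268), against a predicted (323,272), so I'll descend and grip.

play_rows --pt "0.01 0 -0.25 0 0 0 85" --pt "0.01 0 -0.5 0 0 0 85" --pt "0.01 0 -0.66 0 0 0 85" --pt "0.01 0 -0.66 0 0 0 85" --pt "0.01 0 -0.66 0 0 0 55" --pt "0.01 0 -0.66 0 0 0 50" --pt "0.01 0 -0.66 0 0 0 50" --pt "0.01 0 -0.66 0 0 0 50"

```text
clock: 2.63
eef_pos: [0.4735, -0.229, 0.1256]
tool_rot: [0.986, 0.165, 0.002, 0.001]
wrist_force: [-1.9, -0.5, 7.3]
opening: 0.695
grasp_force: 64.9
```

play_rows --pt "0 0 0 0 0 0 40" --pt "0 0 0 0 0 0 40" --pt "0 0 0 0 0 0 40"

```text
clock: 2.88
eef_pos: [0.4735, -0.229, 0.1256]
tool_rot: [0.986, 0.165, 0.002, 0.001]
wrist_force: [-2.2, 0.1, 6.4]
opening: 0.699
grasp_force: 64.9
```

play_rows --pt "0 0 0.1 0 0 0 40" --pt "0 0 0.25 0 0 0 40" --pt "0 0 0.4 0 0 0 40" --pt "0 0 0.55 0 0 0 40" --pt "0 0 0.7 0 0 0 40" --pt "0 0 0.85 0 0 0 40" --pt "0 0 1 0 0 0 40" --pt "0 0 1 0 0 0 40"

```text
clock: 3.55
eef_pos: [0.4741, -0.229, 0.2475]
tool_rot: [0.986, 0.165, 0.003, 0.002]
wrist_force: [-0.2, 0.3, -3.5]
opening: 0.695
grasp_force: 65.9
```

Run:
```python
from h import *
import pickle
c,g=snap("wrist","w4");pickle.dump(c,open("w4.pkl","wb"));o=ctrl.get_obs()
cs,s=snap("side","s4");ct,t=snap("top","t4")
print(o["eef_pos"],o["wrist_force"],o["opening"])
print(proj(cs,[.472,-.228,.156]),proj(ct,[.472,-.228,.156]))
s=cv2.resize(s[90:240,290:430],(420,450),interpolation=2);t=cv2.resize(t[230:340,170:460],(0,0),fx=1.3,fy=1.3,interpolation=2)
o=np.zeros((600,800,3),np.uint8);o[:450,:420]=s;o[:t.shape[0],422:422+t.shape[1]]=t;o[150:450,422:]=cv2.resize(g,(378,300));cv2.imwrite("pics/c4.png",o)
```

```text
[ 0.47315109 -0.22870716  0.24537897] [-0.9119534   0.50570465 -4.13698567] 0.6956469598666223
[366.07244505 167.09577553] [423.41554837 290.77341299]
```

View pics/c4.png

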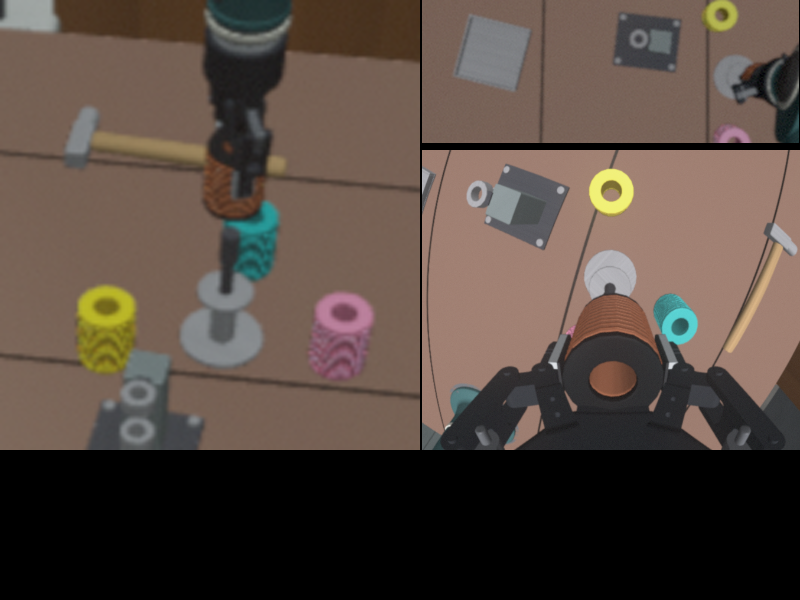

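The spool is lifted clear and held upright. The pin still stands in its stand at side crop (229,245). Next I'll fit the tray centre.

Run:
```python
from h import *
for n,p in(("top",(224,270)),("side",(333,332))):
    c=ctrl.get_calibration(n);g=cv2.imread(f"pics/{n}0.png");h=cv2.cvtColor(g,cv2.COLOR_BGR2HSV)
    for S in (50,60):
        m=((h[...,1]<S)&(h[...,2]>70)).astype(np.uint8)
        for k in cv2.findContours(m,cv2.RETR_EXTERNAL,2)[0]:
            if cv2.pointPolygonTest(k,p,False)>0:
                q=cv2.boxPoints(cv2.minAreaRect(k));P=np.array([plane(c,x,.022) for x in q])
                M=cv2.moments(k);print(n,S,q.tolist(),P.mean(0).round(4),np.linalg.norm(P[1]-P[0]).round(3),np.linalg.norm(P[2]-P[1]).round(3),plane(c,(M['m10']/M['m00'],M['m01']/M['m00']),.022))
```

```text
top 50 [[192.5294189453125, 288.88238525390625], [204.94119262695312, 239.23532104492188], [254.5882568359375, 251.6470947265625], [242.17648315429688, 301.2941589355469]] [0.5164 0.2685 0.022 ] 0.135 0.137 [0.51605672 0.2683723  0.022     ]
top 60 [[191.7220458984375, 288.79254150390625], [205.166015625, 238.37762451171875], [256.14111328125, 251.97100830078125], [242.6971435546875, 302.38592529296875]] [0.5161 0.2675 0.022 ] 0.138 0.141 [0.51589376 0.26833446 0.022     ]
side 50 [[299.70001220703125, 345.9000244140625], [314.70001220703125, 300.9000244140625], [364.5, 317.5], [349.5, 362.5]] [0.5155 0.2753 0.022 ] 0.145 0.145 [0.51403318 0.27856676 0.022     ]
side 60 [[298.8999938964844, 346.29998779296875], [314.1999816894531, 300.39996337890625], [364.8999938964844, 317.29998779296875], [349.6000061035156, 363.20001220703125]] [0.516  0.2756 0.022 ] 0.148 0.148 [0.5138914  0.27902323 0.022     ]
```

play_rows --pt "0.02 0.2 0 0 0 0 40" --pt "0.05 0.4 0 0 0 0 40" --pt "0.08 0.65 0 0 0 0 40" --pt "0.1 1 0 0 0 0 40"

```text
clock: 4.03
eef_pos: [0.4833, -0.1099, 0.2415]
tool_rot: [0.987, 0.163, -0.001, 0.0]
wrist_force: [0.6, 0.1, -3.4]
opening: 0.696
grasp_force: 65.9
```

play_rows --pt "0.03 0.3 0 0 0 0 40" --pt "0.06 0.6 0 0 0 0 40" --pt "0.08 0.9 0 0 0 0 40" --pt "0.1 1 0 0 0 0 40"

```text
clock: 4.37
eef_pos: [0.4949, 0.0177, 0.2419]
tool_rot: [0.986, 0.169, -0.001, -0.002]
wrist_force: [-1.0, -0.1, -3.5]
opening: 0.696
grasp_force: 66.1
```

play_rows --pt "0.03 0.3 0 0 0 0 40" --pt "0.06 0.6 0 0 0 0 40" --pt "0.08 0.9 0 0 0 0 40" --pt "0.1 1 0 0 0 0 40"

```text
clock: 4.7
eef_pos: [0.5065, 0.1376, 0.2419]
tool_rot: [0.986, 0.168, -0.001, -0.002]
wrist_force: [0.1, 1.0, -3.3]
opening: 0.695
grasp_force: 66.2
```

play_rows --pt "0.02 0.3 0 0 0 0 40" --pt "0.03 0.6 0 0 0 0 40" --pt "0.04 0.9 0 0 0 0 40" --pt "0.05 1 0 0 0 0 40" --pt "0.05 1 0 0 0 0 40"

```text
clock: 5.12
eef_pos: [0.5123, 0.256, 0.2416]
tool_rot: [0.986, 0.168, -0.001, -0.001]
wrist_force: [-1.1, 0.6, -3.8]
opening: 0.694
grasp_force: 66.4
```

play_rows --pt "0.01 0.15 -0.2 0 0 0 40" --pt "0.01 0.15 -0.4 0 0 0 40" --pt "0.01 0.15 -0.6 0 0 0 40" --pt "0.01 0.15 -0.8 0 0 0 40" --pt "0.01 0.15 -1 0 0 0 40" --pt "0.01 0.15 -1 0 0 0 40"

```text
clock: 5.62
eef_pos: [0.512, 0.2657, 0.1172]
tool_rot: [0.986, 0.165, -0.005, 0.002]
wrist_force: [-2.2, -1.3, -4.2]
opening: 0.695
grasp_force: 66.6
```

play_rows --pt "0 0 -0.15 0 0 0 40" --pt "0 0 -0.3 0 0 0 40" --pt "0 0 -0.4 0 0 0 40" --pt "0 0 -0.45 0 0 0 40" --pt "0 0 -0.48 0 0 0 40" --pt "0 0 -0.48 0 0 0 40"

```text
clock: 6.12
eef_pos: [0.5153, 0.2692, 0.0654]
tool_rot: [0.986, 0.165, -0.0, 0.0]
wrist_force: [0.6, -0.2, -3.8]
opening: 0.692
grasp_force: 66.7
```

Run:
```python
from h import *
c,g=snap("wrist","w5");o=ctrl.get_obs();print(o["eef_pos"],o["wrist_force"],o["moment"],o["tool_rot"])
```

```text
[0.51559013 0.26950651 0.06595196] [ 0.61776019  0.43674162 -2.52003757] [ 0.01971607 -0.05006698  0.02208846] [ 9.86286265e-01  1.65043474e-01  2.28927427e-04 -5.52940140e-05]
```

View pics/w5.png

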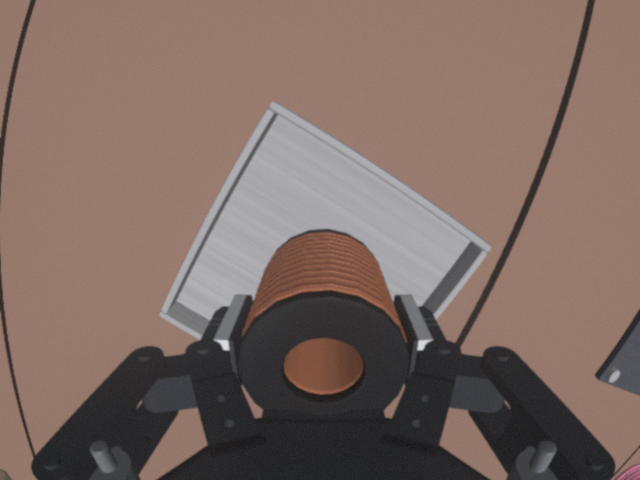

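The spool hangs over the middle of the tray, with tray corners at (273,104), (489,247) and (163,314), about 1 cm above the floor. I'll ease it down.

play_rows --pt "0 0 -0.03 0 0 0 40" --pt "0 0 -0.06 0 0 0 40" --pt "0 0 -0.08 0 0 0 40" --pt "0 0 -0.08 0 0 0 40"

```text
clock: 6.5
eef_pos: [0.5151, 0.2692, 0.0556]
tool_rot: [0.986, 0.165, -0.0, 0.0]
wrist_force: [0.1, -0.9, -3.4]
opening: 0.698
grasp_force: 66.7
```

play_rows --pt "0 0 -0.01 0 0 0 40" --pt "0 0 -0.02 0 0 0 40" --pt "0 0 -0.02 0 0 0 40"

```text
clock: 6.75
eef_pos: [0.5153, 0.2695, 0.0547]
tool_rot: [0.986, 0.165, 0.0, 0.0]
wrist_force: [-3.9, -1.6, 5.4]
opening: 0.699
grasp_force: 67.4
```

play_rows --pt "0 0 0 0 0 0 64" --pt "0 0 0 0 0 0 70" --pt "0 0 0 0 0 0 85" --pt "0 0 0 0 0 0 85" --pt "0 0 0 0 0 0 85"

```text
clock: 7.17
eef_pos: [0.5154, 0.2695, 0.0535]
tool_rot: [0.986, 0.165, 0.0, -0.0]
wrist_force: [-0.3, -0.5, -0.2]
opening: 0.996
grasp_force: 0.0
```

play_rows --pt "0 0 0.1 0 0 0 85" --pt "0 0 0.3 0 0 0 85" --pt "0 0 0.6 0 0 0 85" --pt "0 0 0.9 0 0 0 85" --pt "0 0 1 0 0 0 85"

```text
clock: 7.58
eef_pos: [0.5174, 0.2712, 0.1795]
tool_rot: [0.986, 0.165, 0.004, -0.001]
wrist_force: [0.7, 0.7, 0.5]
opening: 0.995
grasp_force: 0.0
```

play_rows --pt "0 0 0.3 0 0 0 85" --pt "0 0 0.6 0 0 0 85" --pt "0 0 0.8 0 0 0 85" --pt "0 0 0.8 0 0 0 85"

```text
clock: 7.92
eef_pos: [0.5174, 0.2712, 0.2761]
tool_rot: [0.986, 0.165, 0.005, -0.001]
wrist_force: [1.1, 1.3, 0.0]
opening: 0.998
grasp_force: 0.0
```

Run:
```python
from h import *
import pickle
c,g=snap("wrist","w6");pickle.dump(c,open("w6.pkl","wb"));o=ctrl.get_obs();print(o["eef_pos"],o["wrist_force"],o["opening"])
cs,s=snap("side","s6");ct,t=snap("top","t6")
u=np.zeros((600,800,3),np.uint8);u[:300,:400]=cv2.resize(g,(400,300));u[:300,400:]=cv2.resize(s[130:370,270:590],(400,300));u[300:,:400]=cv2.resize(t[220:310,330:450],(400,300),interpolation=2);u[300:,400:]=cv2.resize(s[140:260,290:450],(400,300),interpolation=2)
cv2.imwrite("pics/c6.png",u)
```

```text
[0.51643855 0.27034726 0.27315021] [ 0.08440136 -0.11735662 -0.88695263] 0.9975746640116074
```

View pics/c6.png

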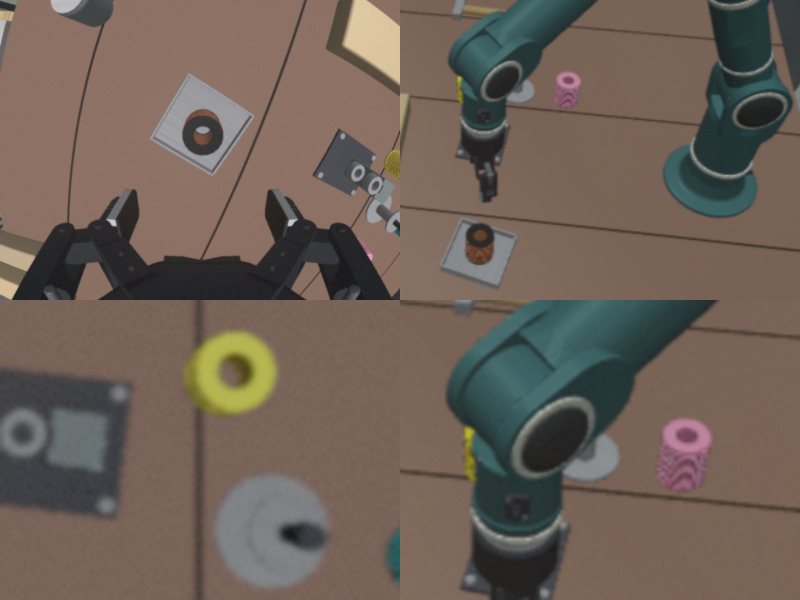

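The spool stands upright in the tray, and the pin is still upright in the stand. I'll move back, measuring the eye on the way.

play_rows --pt "-0.02 -0.3 0 0 0 0 85" --pt "-0.04 -0.6 0 0 0 0 85" --pt "-0.06 -0.9 0 0 0 0 85" --pt "-0.08 -1 0 0 0 0 85"

```text
clock: 8.4
eef_pos: [0.5049, 0.1433, 0.2674]
tool_rot: [0.987, 0.162, -0.002, 0.002]
wrist_force: [0.1, 0.3, 0.0]
opening: 0.996
grasp_force: 0.0
```

play_rows --pt "-0.02 -0.3 0 0 0 0 85" --pt "-0.04 -0.6 0 0 0 0 85" --pt "-0.06 -0.9 0 0 0 0 85" --pt "-0.08 -1 0 0 0 0 85" --pt "-0.08 -1 0 0 0 0 85" --pt "-0.08 -1 0 0 0 0 85"

```text
clock: 8.9
eef_pos: [0.4955, 0.0293, 0.2685]
tool_rot: [0.986, 0.164, -0.001, -0.0]
wrist_force: [0.4, 0.4, -0.6]
opening: 0.998
grasp_force: 0.0
```

Run:
```python
from h import *
import pickle
c,g=snap("wrist","w7");pickle.dump(c,open("w7.pkl","wb"));o=ctrl.get_obs();print(o["eef_pos"],o["qvel"].round(3),proj(c,[.542,-.03,.125],True))
```

```text
[0.49568494 0.03051012 0.26873351] [-0.019  0.001 -0.014 -0.009  0.001  0.     0.002] [418.360798   195.50142543]
```

play_rows --pt "-0.02 -0.3 0 0 0 0 85" --pt "-0.04 -0.6 0 0 0 0 85" --pt "-0.06 -0.9 0 0 0 0 85" --pt "-0.08 -1 0 0 0 0 85" --pt "-0.08 -1 0 0 0 0 85" --pt "-0.08 -1 0 0 0 0 85"

```text
clock: 9.45
eef_pos: [0.4867, -0.0891, 0.2691]
tool_rot: [0.986, 0.166, -0.0, -0.001]
wrist_force: [0.5, 0.9, 0.2]
opening: 1.0
grasp_force: 0.0
```

Run:
```python
from h import *
import pickle
c,g=snap("wrist","w8");pickle.dump(c,open("w8.pkl","wb"));o=ctrl.get_obs();print(o["eef_pos"],o["qvel"].round(3),proj(c,[.542,-.03,.125],True))
for i in(7,8):
    c=pickle.load(open(f"w{i}.pkl","rb"));g=cv2.imread(f"pics/w{i}.png");p=proj(c,[.542,-.03,.125],True);h=cv2.cvtColor(g,cv2.COLOR_BGR2HSV)
    for t in(115,130,145): print(i,t,blobs((h[...,2]>t)&(h[...,1]<50),p,30))
a,b=[cv2.imread(f"pics/w{i}.png") for i in(7,8)]
u=[]
for i,g in((7,a),(8,b)):
    p=proj(pickle.load(open(f"w{i}.pkl","rb")),[.542,-.03,.125],True).astype(int);y,x=max(p[1]-60,0),max(p[0]-60,0);print("crop",x,y);u.append(cv2.resize(g[y:y+120,x:x+120],(400,400),interpolation=2))
cv2.imwrite("pics/c7.png",np.hstack(u))
```

```text
[ 0.48683901 -0.08829492  0.26920123] [-0.012 -0.003 -0.008  0.     0.002 -0.003  0.003] [270.27653151 131.55422443]
7 115 [(array([414.9, 195.5]), array([16.7, 25. ]), 42), (array([412.1, 193.4]), array([41.5, 43.6]), 23), (array([394.4, 177.8]), array([24.6, 32.9]), 39)]
7 130 [(array([414.9, 195.6]), array([17.4, 26.6]), 40), (array([412.1, 193.5]), array([40.8, 42.7]), 24), (array([394.8, 178.8]), array([24.9, 31.9]), 34)]
7 145 [(array([414.9, 195.7]), array([18.1, 27.4]), 42), (array([412.1, 193.5]), array([39.9, 41.5]), 29), (array([396.1, 179.7]), array([26.8, 31.5]), 37)]
8 115 [(array([270.5, 128.8]), array([12.8, 19.1]), 166), (array([259.2, 129.3]), array([14.1, 20.6]), 4), (array([265.9, 129.5]), array([43.4, 49.9]), 64)]
8 130 [(array([270.3, 128.7]), array([13.6, 20.3]), 169), (array([264.6, 130. ]), array([24.3, 25.5]), 104), (array([265.7, 129.6]), array([42.8, 47.9]), 67)]
8 145 [(array([264.9, 129.8]), array([24.7, 27. ]), 75), (array([264.5, 130.1]), array([42.6, 43.3]), 50)]
crop 358 135
crop 210 71
```

View pics/c7.png

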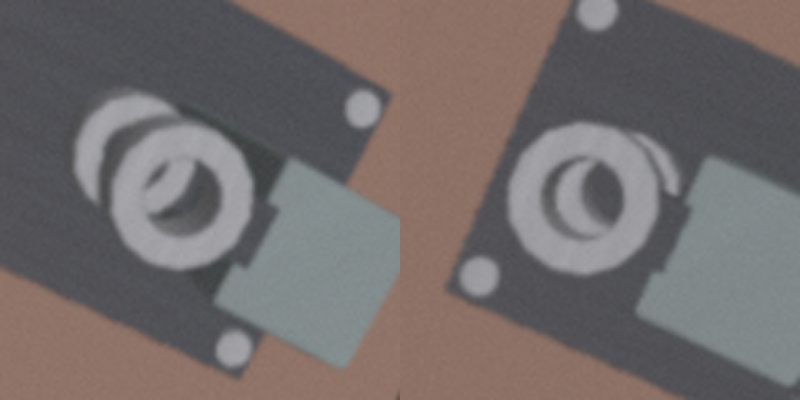

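The crops show the upper eye's top ring at (412,193.5) in w7 and (264.5,130) in w8, with the lower eye in line beneath it. I'll triangulate, then move on to the pin.

Run:
```python
from h import *
import pickle
r=[ray(pickle.load(open(f"w{i}.pkl","rb")),p,True) for i,p in((7,(412.2,193.7)),(8,(264.6,130.1)))]
print(tri(r))
for i,p in((7,(412.2,193.7)),(8,(264.6,130.1))): print(plane(pickle.load(open(f"w{i}.pkl","rb")),p,.125,True))
cs,ct=ctrl.get_calibration("side"),ctrl.get_calibration("top")
s=cv2.imread("pics/side0.png");t=cv2.imread("pics/top0.png")
for n,g,p,c in(("s",s,(336,222),cs),("t",t,(337,260),ct)):
    h=cv2.cvtColor(g,cv2.COLOR_BGR2HSV)
    for th in(120,140): 
        b=blobs((h[...,2]>th)&(h[...,1]<50),p,8,20);print(n,th,b,[plane(c,x[0],.125).round(4) for x in b])
```

```text
(array([ 0.54155273, -0.02548922,  0.12331346]), np.float64(9.517663200637665e-05))
[ 0.54163856 -0.02498149  0.125     ]
[ 0.54177105 -0.02573695  0.125     ]
s 120 [(array([335.8, 220.5]), array([5.4, 7.4]), 90), (array([335.5, 220.6]), array([ 7.2, 10.9]), 89)] [array([ 0.5417, -0.026 ,  0.125 ]), array([ 0.5425, -0.0255,  0.125 ])]
s 140 [] []
t 120 [] []
t 140 [] []
```

play_rows --pt "-0.03 -0.3 0 0 0 0 85" --pt "-0.06 -0.6 0 0 0 0 85" --pt "-0.09 -0.9 0 0 0 0 85" --pt "-0.11 -1 0 0 0 0 85" --pt "-0.11 -1 0 0 0 0 85" --pt "-0.11 -1 0 0 0 0 85"

```text
clock: 10.0
eef_pos: [0.4739, -0.2088, 0.2692]
tool_rot: [0.986, 0.166, 0.0, -0.001]
wrist_force: [-0.9, -0.3, 0.2]
opening: 0.992
grasp_force: 0.0
```

Run:
```python
from h import *
import pickle
c,g=snap("wrist","w9");pickle.dump(c,open("w9.pkl","wb"));o=ctrl.get_obs();p=proj(c,[.472,-.228,.156],True);print(o["eef_pos"],p,proj(c,[.472,-.228,.075],True))
for t in(75,85,95): print(t,blobs(g.max(2)<t,p,30))
x,y=p.astype(int)-80;print(x,y);cv2.imwrite("pics/c9.png",cv2.resize(g[y:y+160,x:x+160],(480,480),interpolation=2))
```

```text
[ 0.47409276 -0.20798269  0.26933321] [348.95406854 251.49828946] [343.0353833  220.05506803]
75 [(array([343., 233.]), array([22.5, 36.4]), 171)]
85 [(array([343.4, 234.2]), array([24. , 39.7]), 167)]
95 [(array([344.6, 242.1]), array([25.8, 54.5]), 171), (array([322. , 245.6]), array([522.2, 656.5]), 87)]
268 171
```

View pics/c9.png

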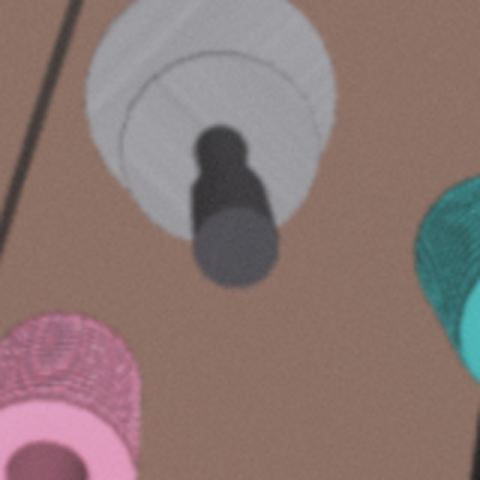

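The pin's head top is at about (346.7,253.3), and the stand's top disc is centred near (341,221). That was my tenth viewed picture, so from here I work from numbers only.

Run:
```python
from h import *
import pickle
c=pickle.load(open("w9.pkl","rb"));g=cv2.imread("pics/w9.png")
print(g[253,330:365:3].tolist(),g[225,335:350:3].tolist())
print("head",plane(c,(346.7,253.3),.156,True),"disc",plane(c,(341.3,220.7),.075,True))
v=cv2.GaussianBlur(g,(3,3),0).max(2).astype(int);h=cv2.cvtColor(g,cv2.COLOR_BGR2HSV)
for a,b in((66,110),(62,105)): print(blobs((v>a)&(v<b)&(h[...,1]<60),(347,253),12))
print(tri([ray(c,(346.7,253.3),True),ray(ctrl.get_calibration("top"),proj(ctrl.get_calibration("top"),[.472,-.228,.156]))]))
ct,t=ctrl.get_calibration("top"),cv2.imread("pics/t6.png");print("topview",[(b,plane(ct,b[0],.15).round(4)) for b in blobs(t.max(2)<80,(423,291),10,20)])
```

```text
[[103, 114, 140], [85, 83, 88], [87, 80, 84], [85, 82, 83], [90, 84, 85], [86, 81, 83], [83, 78, 80], [83, 79, 79], [88, 84, 84], [88, 83, 84], [93, 94, 105], [103, 113, 141]] [[60, 60, 62], [58, 56, 58], [64, 62, 64], [60, 57, 60], [63, 61, 61]]
head [ 0.47027406 -0.22699973  0.156     ] disc [ 0.47093524 -0.22674475  0.075     ]
[(array([344.7, 242.4]), array([26.8, 55.7]), 170)]
[(array([344.6, 242.2]), array([26.3, 55.2]), 170)]
(array([ 0.47222658, -0.22625871,  0.16213402]), np.float64(0.0003857190048349331))
topview [((array([420.4, 290.2]), array([ 5.8, 12.3]), 98), array([ 0.4731, -0.2223,  0.15  ]))]
```

play_rows --pt "-0.025 -0.15 0 0 0 0 85" --pt "-0.025 -0.15 -0.25 0 0 0 85" --pt "-0.025 -0.15 -0.5 0 0 0 85" --pt "-0.025 -0.15 -0.6 0 0 0 85" --pt "-0.025 -0.15 -0.6 0 0 0 85" --pt "-0.025 -0.15 -0.6 0 0 0 85"

```text
clock: 10.55
eef_pos: [0.4709, -0.2263, 0.1973]
tool_rot: [0.986, 0.167, -0.0, -0.001]
wrist_force: [1.2, 0.1, 0.7]
opening: 0.99
grasp_force: 0.0
```

Run:
```python
from h import *
import pickle
c,g=snap("wrist","w10");pickle.dump(c,open("w10.pkl","wb"));o=ctrl.get_obs();T=c["T"]
print(o["eef_pos"],proj(c,[.471,-.227,.156],True),proj(c,[.471,-.227,.118],True),proj(c,o["eef_pos"],True))
h=cv2.cvtColor(g,cv2.COLOR_BGR2HSV);v=cv2.GaussianBlur(g,(3,3),0).max(2)
p=proj(c,[.471,-.227,.156],True)
for y in range(int(p[1])-50,int(p[1])+35,6):
    x=np.where((v[y]<100)&(h[y,:,1]<70))[0];x=x[(x>260)&(x<400)];print(y,x.min() if len(x) else None,x.max() if len(x) else None,int(v[y,int(p[0])]))
```

```text
[ 0.47149768 -0.22702082  0.1983125 ] [324.2709286 286.6899839] [324.18387678 258.66847685] [324.87916205 332.35183703]
236 314 334 67
242 314 333 68
248 313 334 67
254 309 338 66
260 307 340 65
266 307 340 65
272 306 341 87
278 305 342 86
284 305 342 86
290 305 342 87
296 308 339 86
302 314 333 86
308 None None 143
314 None None 141
320 None None 141
```

play_rows --pt "0 0 -0.2 0 0 0 60" --pt "0 0 -0.4 0 0 0 50" --pt "0 0 -0.5 0 0 0 40" --pt "0 0 -0.5 0 0 0 30" --pt "0 0 -0.5 0 0 0 26" --pt "0 0 -0.5 0 0 0 24" --pt "0 0 -0.5 0 0 0 22" --pt "0 0 -0.5 0 0 0 20"

```text
clock: 11.27
eef_pos: [0.4713, -0.2287, 0.139]
tool_rot: [0.986, 0.165, 0.001, 0.001]
wrist_force: [-0.1, 0.6, 3.7]
opening: 0.24
grasp_force: 4.5
```

play_rows --pt "0 0 0 0 0 0 15" --pt "0 0 0 0 0 0 5" --pt "0 0 0 0 0 0 5" --pt "0 0 0 0 0 0 5"

```text
clock: 11.6
eef_pos: [0.4713, -0.2282, 0.1392]
tool_rot: [0.986, 0.165, 0.001, 0.0]
wrist_force: [-0.5, 2.8, 7.9]
opening: 0.217
grasp_force: 58.3
```

play_rows --pt "0 0 0.05 0 0 0 5" --pt "0 0 0.15 0 0 0 5" --pt "0 0 0.3 0 0 0 5" --pt "0 0 0.45 0 0 0 5" --pt "0 0 0.6 0 0 0 5" --pt "0 0 0.75 0 0 0 5" --pt "0 0 0.9 0 0 0 5" --pt "0 0 1 0 0 0 5"

```text
clock: 12.27
eef_pos: [0.4705, -0.2288, 0.2595]
tool_rot: [0.986, 0.165, 0.001, 0.001]
wrist_force: [0.6, -0.3, -2.8]
opening: 0.221
grasp_force: 58.8
```

play_rows --pt "0 0 0.15 0 0 0 5" --pt "0 0 0.3 0 0 0 5" --pt "0 0 0.4 0 0 0 5" --pt "0 0 0.4 0 0 0 5" --pt "0 0 0.4 0 0 0 5"

```text
clock: 12.68
eef_pos: [0.4701, -0.2287, 0.3058]
tool_rot: [0.986, 0.165, 0.0, 0.0]
wrist_force: [0.2, 1.2, -2.5]
opening: 0.218
grasp_force: 58.9
```

Run:
```python
from h import *
import pickle
from scipy.spatial.transform import Rotation as R
c,g=snap("wrist","w11");pickle.dump(c,open("w11.pkl","wb"));o=ctrl.get_obs();e=o["eef_pos"];z=R.from_quat(o["tool_rot"]).as_matrix()[:,2]
print(e,o["tool_rot"],o["wrist_force"],o["opening"])
for d in(-.017,.021,.133): print(d,proj(c,e+z*d,True))
h=cv2.cvtColor(g,cv2.COLOR_BGR2HSV);v=cv2.GaussianBlur(g,(3,3),0).max(2)
for y in range(100,400,8):
    x=np.where((v[y]<105)&(h[y,:,1]<70))[0];x=x[(x>285)&(x<365)];print(y,(x.min(),x.max()) if len(x) else None,g[y,324].tolist())
```

```text
[ 0.46965547 -0.2284721   0.30493233] [ 9.86289578e-01  1.65023147e-01 -4.49922028e-04 -1.60760885e-04] [ 0.22716694 -0.14854713 -3.04497485] 0.21795004556999756
-0.017 [321.83033191 356.57004303]
0.021 [321.99140672 305.99895668]
0.133 [322.24180316 231.87901164]
100 (np.int64(298), np.int64(301)) [70, 157, 174]
108 (np.int64(295), np.int64(298)) [105, 121, 149]
116 (np.int64(293), np.int64(295)) [108, 123, 151]
124 (np.int64(290), np.int64(292)) [105, 119, 150]
132 (np.int64(287), np.int64(290)) [108, 122, 151]
140 (np.int64(286), np.int64(287)) [109, 121, 151]
148 None [106, 120, 148]
156 None [168, 164, 164]
164 None [168, 163, 164]
172 None [157, 153, 155]
180 None [168, 164, 165]
188 None [170, 166, 167]
196 None [114, 113, 113]
204 (np.int64(324), np.int64(327)) [102, 103, 105]
212 None [168, 162, 163]
220 None [172, 167, 168]
228 (np.int64(321), np.int64(322)) [128, 124, 124]
236 (np.int64(312), np.int64(330)) [68, 68, 68]
244 (np.int64(312), np.int64(331)) [67, 65, 68]
252 (np.int64(311), np.int64(332)) [67, 64, 67]
260 (np.int64(310), np.int64(333)) [65, 62, 65]
268 (np.int64(310), np.int64(334)) [63, 62, 65]
276 (np.int64(309), np.int64(334)) [66, 62, 66]
284 (np.int64(309), np.int64(335)) [65, 61, 64]
292 (np.int64(296), np.int64(350)) [64, 60, 64]
300 (np.int64(295), np.int64(351)) [65, 63, 65]
308 (np.int64(294), np.int64(364)) [62, 60, 62]
316 (np.int64(292), np.int64(353)) [64, 61, 62]
324 (np.int64(291), np.int64(354)) [63, 59, 61]
332 (np.int64(291), np.int64(355)) [62, 59, 60]
340 (np.int64(292), np.int64(364)) [89, 83, 83]
348 (np.int64(286), np.int64(364)) [87, 81, 81]
356 (np.int64(286), np.int64(364)) [85, 81, 79]
364 (np.int64(286), np.int64(364)) [85, 78, 79]
372 (np.int64(286), np.int64(364)) [87, 83, 80]
380 (np.int64(286), np.int64(364)) [101, 111, 136]
388 (np.int64(286), np.int64(364)) [103, 115, 144]
396 (np.int64(286), np.int64(364)) [104, 116, 146]
```

play_rows --pt "0.1 0.25 0 0 0 0 5" --pt "0.2 0.5 0 0 0 0 5" --pt "0.3 0.75 0 0 0 0 5" --pt "0.4 1 0 0 0 0 5" --pt "0.4 1 0 0 0 0 5"

```text
clock: 13.15
eef_pos: [0.5196, -0.1007, 0.3043]
tool_rot: [0.985, 0.17, 0.0, -0.002]
wrist_force: [0.6, 1.1, -2.8]
opening: 0.22
grasp_force: 59.0
```

play_rows --pt "0.1 0.25 0 0 0 0 5" --pt "0.15 0.45 0 0 0 0 5" --pt "0.2 0.7 0 0 0 0 5" --pt "0.2 0.7 0 0 0 0 5" --pt "0.2 0.7 0 0 0 0 5"

```text
clock: 13.57
eef_pos: [0.5417, -0.0224, 0.3041]
tool_rot: [0.986, 0.167, -0.001, -0.001]
wrist_force: [0.0, -1.2, -2.6]
opening: 0.217
grasp_force: 59.1
```

play_rows --pt "0 0 -0.1 0 0 0 5" --pt "0 0 -0.18 0 0 0 5" --pt "0 0 -0.25 0 0 0 5" --pt "0 0 -0.25 0 0 0 5" --pt "0 0 -0.25 0 0 0 5"

```text
clock: 13.98
eef_pos: [0.5417, -0.0253, 0.2743]
tool_rot: [0.986, 0.165, -0.001, -0.0]
wrist_force: [0.9, 0.7, -2.6]
opening: 0.217
grasp_force: 59.2
```

```bash
cat >> h.py <<'E'
from scipy.spatial.transform import Rotation as R
def meas(k):
    import pickle
    c,g=snap("wrist",f"w{k}");pickle.dump(c,open(f"w{k}.pkl","wb"));o=ctrl.get_obs();e=o["eef_pos"];z=R.from_quat(o["tool_rot"]).as_matrix()[:,2]
    print(e,o["wrist_force"].round(1),o["moment"].round(2),o["opening"].round(3),"qv",abs(o["qvel"]).max().round(3))
    tip=e+z*.133;print("tip",tip.round(4),proj(c,tip,True).round(1),"eye px",proj(c,[.5417,-.0255,.125],True).round(1))
    return c,g,e,z
E
python3 - <<'E'
from h import *
c,g,e,z=meas(12)
cs,s=snap("side","s12");ct,t=snap("top","t12")
h=cv2.cvtColor(g,cv2.COLOR_BGR2HSV);v=cv2.GaussianBlur(g,(3,3),0).max(2)
p=proj(c,[.5417,-.0255,.125],True)
for th in(115,130,145): print(th,blobs((h[...,2]>th)&(h[...,1]<50),p,25))
for y in range(200,300,4):
    print(y,''.join('#' if a<75 else '+' if a<105 else '.' if a<135 else 'o' for a in v[y,285:365]))
E
```

```text
Traceback (most recent call last):
  File "h.py", line 33, in meas
    print(e,o["wrist_force"].round(1),o["moment"].round(2),o["opening"].round(3),"qv",abs(o["qvel"]).max().round(3))
                                                           ^^^^^^^^^^^^^^^^^^
AttributeError: 'float' object has no attribute 'round'
```

```bash
sed -i 's/o\["opening"\].round(3)/o["opening"]/' h.py
python3 - <<'E'
from h import *
c,g,e,z=meas(12)
cs,s=snap("side","s12");ct,t=snap("top","t12")
h=cv2.cvtColor(g,cv2.COLOR_BGR2HSV);v=cv2.GaussianBlur(g,(3,3),0).max(2)
p=proj(c,[.5417,-.0255,.125],True)
for th in(115,130,145): print(th,blobs((h[...,2]>th)&(h[...,1]<50),p,25))
for y in range(200,300,4):
    print(y,''.join('#' if a<75 else '+' if a<105 else '.' if a<135 else 'o' for a in v[y,285:365]))
E
```

```text
[ 0.54242035 -0.02493251  0.27554702] [-0.1 -0.  -3.1] [ 0.05 -0.   -0.02] 0.21833566542640526 qv 0.008
tip [ 0.5424 -0.0249  0.1425] [322.9 231.1] eye px [323.3 225.5]
115 [(array([323.6, 217.5]), array([40.8, 51.8]), 8)]
130 [(array([323.2, 223.3]), array([38.8, 40.2]), 89), (array([323.1, 202.3]), array([22.1, 31.2]), 88)]
145 [(array([323.1, 223.7]), array([38.2, 38.7]), 15), (array([323. , 203.6]), array([23.1, 30.5]), 89)]
200 ++++++++++++++++++++++.ooooooooooo.........ooooooooooo..+++#######++++++++++++++
204 ++++++++++++++++++++.ooooo...........ooo..........oooooo.+#########+++++++++++++
208 ++++++++++++++++++++...+..ooooooooooooooooooooooooo......++++#######++++++++++++
212 ++++++++++++++++++++..oooooooooooooooooooooooooooooooooo..+++++++#####+++...++++
216 ++++++++++++++++++..oooooooooooooo..........oooooooooooooo.++++++++#+++.oooooooo
220 +++++++++++++++++.ooooooooooooooooooooooooooooooooooooooooo.++####+++.oooooooooo
224 ++++++++++++++++.oooooooooo...ooooooooooooooooo...oooooooooo+++##++.oooooooooooo
228 ++++++++++++++++.oooooooooo....++++##++++++++++++.oooooooooo.+++++++
[... 757 characters left out ...]
oooooooooooooooooooo
268 oooooooooooooooooooooooo.+######################++.ooooooooooooooooooooooooooooo
272 ooooooooooooooooooooooo..+#######################+.ooooooooooooooooooooooooooooo
276 ooooooooooooooooooooooo.+########################+.ooooooooooooooooooooooooooooo
280 ooooooooooooooooooooooo.+########################++.oooooooooooooooooooooooooooo
284 ooooooooooooooooooooooo.+#########################+.oooooooooooooooooooooooooooo
288 oooooooooooooooooooooo.+##########################++.ooooooooooooooooooooooooooo
292 ...........+###+..oooo.+###########################++.ooooo.+###++...........ooo
296 ..........++####+...+#################################++.oo.+####+............oo
```

Run:
```python
from h import *
import pickle
c=pickle.load(open("w12.pkl","rb"));g=cv2.imread("pics/w12.png");e=np.array([.54242,-.02493,.27555])
xt=np.array([.9456,.3255,0]);yt=np.array([.3255,-.9456,0])
print("eye here",plane(c,(323.1,223.6),.125,True))
tip=e-[0,0,.133]
for d in(.003,.004,.005): print("tip near edge",d,proj(c,tip+xt*d,True))
print("shoulder near", proj(c,e-[0,0,.021]+xt*.010,True))
v=cv2.GaussianBlur(g,(3,3),0).max(2)
print("tip col",v[218:240,321].tolist());print("sh",v[284:304,312].tolist())
# side/top views
for n,f in(("side","s12"),("top","t12")):
    cc=ctrl.get_calibration(n);im=cv2.imread(f"pics/{f}.png");vv=im.max(2);p=proj(cc,[.5417,-.0255,.125]);q=proj(cc,tip);print(n,"eye",p,"tip",q)
    x,y=q.astype(int)
    for r in range(y-22,y+14,1): print(r,vv[r,x-12:x+13].tolist() if n=="side" else "") if n=="side" else None
```

```text
eye here [ 0.54311113 -0.02484263  0.125     ]
tip near edge 0.003 [322.88597842 227.18107777]
tip near edge 0.004 [322.88343969 225.84499133]
tip near edge 0.005 [322.88089523 224.50610275]
shoulder near [322.59837942 285.55716998]
tip col [146, 164, 173, 174, 174, 173, 168, 153, 127, 96, 74, 66, 65, 65, 64, 63, 63, 64, 65, 65, 65, 65]
sh [56, 56, 56, 56, 56, 55, 56, 56, 56, 57, 57, 56, 56, 57, 57, 56, 56, 56, 57, 57]
side eye [335.77078115 220.62739498] tip [335.64972204 216.6371472 ]
194 [145, 133, 125, 127, 143, 159, 177, 185, 187, 187, 178, 131, 68, 47, 50, 53, 85, 110, 119, 120, 119, 120, 120, 119, 120]
195 [178, 168, 165, 171, 177, 182, 186, 187, 187, 184, 168, 119, 62, 48, 47, 54, 88, 112, 119, 120, 119, 119, 120, 119, 119]
196 [186, 185, 183, 185, 187, 187, 187, 186, 183, 168, 150, 106, 56, 47, 50, 52, 87, 112, 119, 119, 120, 119, 119, 119, 120]
197 [185, 186, 186, 186, 186, 185, 183, 173, 158, 136, 129, 94, 53, 47, 48, 54, 88, 111, 118, 118, 119, 119, 120, 120, 120]
198 [169, 171, 175, 174, 170, 162, 154, 148, 151, 135, 125, 94, 55, 46, 49, 54, 88, 111, 119, 120, 120, 119, 
[... 3147 characters left out ...]
0, 90, 102, 116, 129, 135, 135, 136, 137, 131, 116, 100, 86, 76, 75, 70, 75, 108, 119]
225 [99, 107, 127, 134, 123, 96, 79, 86, 90, 95, 101, 105, 108, 107, 108, 106, 96, 89, 78, 75, 75, 69, 76, 109, 119]
226 [91, 89, 99, 104, 97, 81, 75, 81, 87, 89, 89, 91, 92, 92, 92, 92, 89, 85, 79, 77, 74, 69, 75, 105, 117]
227 [81, 79, 81, 80, 80, 77, 76, 76, 83, 86, 86, 87, 90, 89, 91, 92, 86, 82, 77, 76, 74, 70, 71, 86, 93]
228 [76, 75, 77, 77, 76, 74, 75, 76, 78, 82, 89, 92, 93, 93, 94, 95, 85, 77, 77, 77, 74, 69, 68, 74, 75]
229 [76, 77, 76, 75, 74, 75, 75, 77, 82, 99, 116, 119, 120, 114, 113, 106, 86, 77, 76, 76, 72, 69, 69, 74, 75]
top eye [335.80068349 260.27157065] tip [335.75048783 259.69715187]
```

play_rows --pt "0.007 -0.006 0 0 0 0 5" --pt "0.007 -0.006 -0.05 0 0 0 5" --pt "0.007 -0.006 -0.1 0 0 0 5" --pt "0.007 -0.006 -0.15 0 0 0 5" --pt "0.007 -0.006 -0.2 0 0 0 5" --pt "0.007 -0.006 -0.25 0 0 0 5" --pt "0.007 -0.006 -0.25 0 0 0 5"

```text
clock: 14.77
eef_pos: [0.5422, -0.0253, 0.2437]
tool_rot: [0.986, 0.165, -0.001, -0.0]
wrist_force: [-0.4, 0.4, -3.0]
opening: 0.216
grasp_force: 59.2
```

Run:
```python
from h import *
c,g,e,z=meas(13)
v=cv2.GaussianBlur(g,(3,3),0).max(2)
for y in range(204,262,3):
    print(y,''.join('#' if a<75 else '+' if a<105 else '.' if a<135 else 'o' for a in v[y,285:365]))
```

```text
[ 0.54257537 -0.02525886  0.24445964] [ 0.5 -0.6 -2.9] [ 0.05 -0.03 -0.01] 0.22296940596774112 qv 0.019
tip [ 0.5423 -0.0252  0.1115] [323.1 231.2] eye px [323.2 237.9]
204 ++++++++++++++++++++++..oooooooooooooooooooooooooooooo..++++++#####+++++++++++++
207 ++++++++++++++++++++..ooooooooooooo.......oooooooooooooo.++++#######++++++++++++
210 +++++++++++++++++++.ooooooooo.................ooooooooooo.++#####+++++++++++++++
213 ++++++++++++++++++.oooooo..........................ooooooo.+##########++++++++++
216 ++++++++++++++++++.....++...ooooooooooooooooooooo......ooo.++#########++++++++++
219 ++++++++++++++++++++++..ooooooooooooooooooooooooooooo......++++++#++####++++++++
222 +++++++++++++++++++..oooooooooooooooooooooooooooooooooooo..++++++##++++++++++++.
225 +++++++++++++++++.ooooooooooooooooooooooooooooooooooooooooo.++++###+++#++++..ooo
228 ++++++++++++++++.oooooooooooooooo..++++..ooooooooooooooooooo.+++#++++#++++.ooooo
231 ++++++++++++++..ooooooooooooo.++#########++..oooooooooooooooo.++#####+++..oooooo
234 ++++++++++++++.ooooooooooo.++###############++.....ooooooooooo.+####++..oooooooo
237 ++++++++++++++.oooooooooo.++##################+++++.oooooooooo.+++++++.ooooooooo
240 ++++++++++++++.oooooooooo.++###################++++.oooooooooo.++++++++..ooooooo
243 oo....++++++++.ooooooooooo.+###################++.oooooooooooo.+++++++..oooooooo
246 ooooooooo...+++.oooooooooo.+###################+.ooooooooooo..++++++..oooooooooo
249 oooooooooooooooooooooooooo.+##################+.ooooooooooo.+++++++..ooooooooooo
252 oooooooooooooooooooooooooo+####################+ooooooooo.+++++++..ooooooooooooo
255 ooooooooooooooooooooooooo.+####################+.oooo..+++++++++.ooooooooooooooo
258 oooooooooooooooooooooooo.++#####################+++++++++++.+...oooooooooooooooo
261 oooooooooooooooooooooooo.+#######################+++++++..oooooooooooooooooooooo
```

play_rows --pt "0.003 -0.008 0 0 0 0 5" --pt "0.003 -0.008 -0.06 0 0 0 5" --pt "0.003 -0.008 -0.12 0 0 0 5" --pt "0.003 -0.008 -0.18 0 0 0 5" --pt "0.003 -0.008 -0.24 0 0 0 5" --pt "0.003 -0.008 -0.29 0 0 0 5" --pt "0.003 -0.008 -0.29 0 0 0 5"

```text
clock: 15.4
eef_pos: [0.5425, -0.0262, 0.2089]
tool_rot: [0.986, 0.165, -0.001, -0.0]
wrist_force: [-0.4, 0.6, -2.2]
opening: 0.218
grasp_force: 59.3
```

Run:
```python
from h import *
c,g,e,z=meas(14);snap("side","s14")
v=cv2.GaussianBlur(g,(3,3),0).max(2)
for y in range(216,276,3):
    print(y,''.join('#' if a<75 else '+' if a<105 else '.' if a<135 else 'o' for a in v[y,285:365]))
```

```text
[ 0.54293324 -0.02619914  0.20967924] [-0.9 -0.6 -2.5] [ 0.   -0.04 -0.  ] 0.21552527556168094 qv 0.018
tip [ 0.5427 -0.0262  0.0767] [323.1 231.1] eye px [321.4 256.1]
216 ++++++++++++++++++.oooooooooooooooooooooooooooooooooooo..++++++##+####++++++++++
219 ++++++++++++++++..ooooooooooooo....+++++...oooooooooooooo.++++#####+###+++++++++
222 +++++++++++++++.ooooooooooo..++++..........+...ooooooooooo.+++####++++##++++++++
225 ++++++++++++++.oooooooo..........................oooooooooo.+######+++##++++++++
228 ++++++++++++++.oooo...++.............................oooooo.+++###++++++++++++++
231 +++++++++++++++..++++.....ooooooooooooooooooooooo........oo..+++++++++++++++++++
234 ++++++++++++++++++...oooooooooooooooooooooooooooooooo.......++++++++++++++++++++
237 +++++++++++++++..oooooooooooooooooooooooooooooooooooooooo....+++++++++++++++++++
240 +++++++++++++.oooooooooooooooooooooooooooooooooooooooooooooo..+++++++++++++++++.
243 ++++++++++++.oooooooooooooooo..+++++++++++..ooooooooooooooooo..+++++++++++++++.o
246 ++++++++++.ooooooooooooooo.+#################++.oooooooooooooo.+++#+++++++++..oo
249 +++++++++.ooooooooooooo..+#####################++.ooooooooooooo.++#####++++.oooo
252 ++++++++.ooooooooooooo..++######################++.ooooooooooooo.+#####++.oooooo
255 ..++++++.ooooooooooooo...+######################+++.oooooooooooo.+++++++..oooooo
258 ooooo....ooooooooooooo..++######################+++.oooooooooooo.+++++++++..oooo
261 ooooooooooooooooooooooo..+######################++.ooooooooooooo.++++++++..ooooo
264 oooooooooooooooooooooooo.+######################+.oooooooooooo..++++++++..oooooo
267 ooooooooooooooooooooooooo+######################+.ooooooooooo.++++++++..oooooooo
270 oooooooooooooooooooooooo.+######################+.ooooooooo..+++++++..oooooooooo
273 oooooooooooooooooooooooo.+######################++.ooooo..+++++++++..ooooooooooo
```

play_rows --pt "0 0 -0.05 0 0 0 5" --pt "0 0 -0.1 0 0 0 5" --pt "0 0 -0.14 0 0 0 5" --pt "0 0 -0.18 0 0 0 5" --pt "0 0 -0.18 0 0 0 5"

```text
clock: 15.92
eef_pos: [0.5428, -0.0263, 0.1878]
tool_rot: [0.986, 0.165, -0.001, -0.0]
wrist_force: [0.6, -0.6, -2.3]
opening: 0.214
grasp_force: 59.3
```

Run:
```python
from h import *
c,g,e,z=meas(15)
h=cv2.cvtColor(g,cv2.COLOR_BGR2HSV);p=proj(c,[.5417,-.0255,.125],True)
# outer edge of ring: radial rays on upper half, last bright pixel
v=cv2.GaussianBlur(h[...,2],(3,3),0);pts=[]
for a in np.radians(np.arange(-170,-9,5)):
    d=np.array([np.cos(a),np.sin(a)]);q=[p+d*r for r in np.arange(20,38,.5)]
    k=[v[int(round(y)),int(round(x))] for x,y in q]
    for i in range(len(k)-1):
        if k[i]>=125>k[i+1]: pts.append(q[i]);break
pts=np.array(pts,np.float32);E=cv2.fitEllipse(pts);print(len(pts),E,p,plane(c,E[0],.125,True))
```

```text
[ 0.54306378 -0.02624664  0.18836682] [-0.1 -0.  -1.7] [-0.02 -0.06 -0.02] 0.21556445586166798 qv 0.013
tip [ 0.5429 -0.0262  0.0554] [323.1 231.2] eye px [321.  270.5]
33 ((320.5677185058594, 268.6961669921875), (56.65475845336914, 60.28874588012695), 68.06611633300781) [320.95513757 270.45242946] [ 0.5426157  -0.02496511  0.125     ]
```

play_rows --pt "0 0.003 -0.05 0 0 0 5" --pt "0 0.003 -0.1 0 0 0 5" --pt "0 0.003 -0.14 0 0 0 5" --pt "0 0.003 -0.14 0 0 0 5"

```text
clock: 16.3
eef_pos: [0.5427, -0.0259, 0.171]
tool_rot: [0.986, 0.165, -0.001, -0.0]
wrist_force: [-0.1, -0.0, -2.5]
opening: 0.221
grasp_force: 59.3
```

play_rows --pt "0 0 -0.04 0 0 0 5" --pt "0 0 -0.08 0 0 0 5" --pt "0 0 -0.12 0 0 0 5" --pt "0 0 -0.12 0 0 0 5" --pt "0 0 -0.12 0 0 0 5"

```text
clock: 16.72
eef_pos: [0.5432, -0.0258, 0.1575]
tool_rot: [0.986, 0.165, -0.0, -0.0]
wrist_force: [-0.1, -0.5, -2.3]
opening: 0.221
grasp_force: 59.3
```

Run:
```python
from h import *
c,g,e,z=meas(16);cs,s=snap("side","s16");v=s.max(2)
print(proj(cs,[.5425,-.0255,.125]),proj(cs,[.5425,-.0255,.135]),proj(cs,[.5425,-.0255,.05]),proj(cs,[.5425,-.0255,.023]))
for y in range(198,256): print(y,v[y,326:348].tolist())
```

```text
[ 0.54345197 -0.02584898  0.1577783 ] [-0.2 -0.1 -2.1] [-0.03 -0.02  0.05] 0.2212307904375992 qv 0.004
tip [ 0.5434 -0.0258  0.0248] [323.  231.3] eye px [321. 297.]
[335.49386556 220.59995558] [335.5791205  218.26501176] [334.87915057 237.43563685] [334.66798589 243.21896949]
198 [174, 169, 149, 98, 49, 37, 38, 37, 35, 38, 41, 44, 50, 64, 69, 55, 42, 41, 71, 108, 119, 121]
199 [153, 148, 132, 92, 49, 40, 38, 37, 38, 38, 40, 47, 62, 71, 73, 59, 41, 50, 95, 116, 120, 120]
200 [139, 136, 129, 98, 56, 40, 39, 39, 38, 41, 38, 47, 80, 97, 102, 77, 49, 55, 101, 119, 121, 121]
201 [144, 148, 140, 105, 59, 40, 39, 38, 38, 36, 38, 48, 90, 108, 109, 87, 53, 59, 103, 119, 121, 121]
202 [124, 137, 145, 121, 75, 42, 39, 37, 36, 35, 38, 45, 85, 106, 110, 89, 56, 59, 103, 118, 121, 121]
203 [107, 119, 133, 125, 87, 48, 36, 38, 38, 33, 35, 41, 77, 104, 110, 97, 64, 60, 104, 119, 121, 120]
204 [122, 107, 109, 130, 113, 68, 41, 40, 41, 40, 38, 45, 75, 101, 111, 105, 74, 61, 104, 118, 121, 120]
205 [140, 125, 112, 120, 120, 84, 44, 38, 44, 50, 47, 46, 67, 99, 110, 108, 81, 66, 104, 119, 120, 120]
206 [
[... 4197 characters left out ...]
 74, 76, 74, 76, 76, 76, 78, 76, 75, 75, 76, 76]
249 [77, 75, 75, 76, 75, 75, 76, 75, 75, 73, 73, 77, 75, 73, 77, 75, 75, 75, 75, 75, 76, 77]
250 [76, 77, 75, 75, 77, 76, 76, 74, 74, 76, 76, 74, 75, 76, 77, 77, 75, 77, 77, 76, 77, 77]
251 [75, 74, 74, 74, 77, 77, 76, 74, 74, 73, 77, 75, 75, 74, 76, 77, 76, 77, 76, 75, 77, 77]
252 [74, 77, 75, 77, 75, 74, 75, 76, 75, 76, 74, 75, 75, 76, 76, 76, 76, 76, 77, 77, 77, 76]
253 [76, 77, 77, 77, 77, 76, 73, 74, 74, 76, 75, 74, 76, 76, 78, 76, 76, 75, 76, 75, 77, 77]
254 [77, 74, 76, 77, 76, 75, 74, 75, 75, 75, 74, 75, 76, 76, 76, 76, 76, 76, 77, 77, 79, 79]
255 [76, 74, 76, 77, 76, 76, 75, 76, 76, 78, 75, 75, 75, 76, 75, 76, 77, 76, 76, 84, 99, 107]
```

The side image shows the shank between the eyes (cols 334–336, rows 229–234) and the point below the lower eye (col 334.5, row 243). The wrist force is about the pin's weight, so it isn't touching the eyes. I'll settle briefly and hand in.

play_rows --pt "0 0 0 0 0 0 5" --pt "0 0 0 0 0 0 5" --pt "0 0 0 0 0 0 5" --pt "0 0 0 0 0 0 5" --pt "0 0 0 0 0 0 5"

```text
clock: 17.23
eef_pos: [0.5435, -0.0259, 0.158]
tool_rot: [0.986, 0.165, 0.0, 0.0]
wrist_force: [-0.2, 0.3, -2.3]
opening: 0.22
grasp_force: 59.3
```

Run:
```python
from bench import ctrl
o=ctrl.get_obs();print(o["eef_pos"],o["wrist_force"],abs(o["qvel"]).max())
print(ctrl.hand_in())
```

```text
[ 0.54352868 -0.025917    0.15798839] [-0.19201061  0.28067704 -2.30769408] 0.001427794267835827
the job is handed in; nothing more can be done
None
```

The job is handed in at about 17 s: the spool stands upright in the tray, and the gripper alone holds the pin, upright and still through both eyes, with its point about 25 mm below the lower eye and its shoulder about 1 cm above the upper one.

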